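# Swing the bench lamp aside and hold the tilt-out bin open at 35 degrees

## Task

First swing the lamp arm round to either side, while the bins are still shut, until no part of the lamp head hangs over or in front of the wider of the two tilt-out bins. Then tip that wider bin out towards you to 35 degrees and keep holding it there with the gripper so that I can drop bearings in: it springs shut if released, so finish while still holding it. Leave the narrow bin shut, the lamp aside and everything else on the bench undisturbed.

Things in the scene. Friction and masses are not known exactly. Their poses are not given: they have to be found in the camera images.
- wide: the wider tilt-out bin unit, fixed: grey plastic housing 160 mm wide (y), 130 mm deep (x), 162 mm high, holding a white bin. Origin on the bench under the middle of its front; x points from the front into the housing, y across the width, z up. The front faces -x, the robot side.
- wide_hinge (a point): middle of the wide bin's hinge line at the foot of its front, 12 mm above the bench; the line runs along y of wide. When the bin opens, its top comes out along -x of wide.
- wide_grip (a point): grip point of the wide bin: on the upright flange that continues the front panel upwards, 70 mm wide (y), 10 mm thick (x). Shut, the flange's visible top edge is 210 mm above the bench and it rises 48 mm above the housing roof (roof top at 162 mm, starting 14 mm behind the middle of the flange); the point lies at mid thickness and mid width, 20 mm below the top edge, 178 mm from the hinge. It moves with the bin.
- wide_bin (a joint): tilt of the wide bin, rad: 0 shut (flange vertical), growing as it tips out; stop at 1.1; 35 degrees is 0.611. A spring (0.24 N m shut, 0.73 N m at 35 degrees, about 4 N at the grip point) shuts it whenever it is let go.
- narrow_bin (a joint): tilt of the narrow bin (0 shut), the same make but 90 mm wide with a 40 mm flange, standing to one side of the wide one. To be left shut.
- narrow: the narrow tilt-out bin unit, fixed, axes and origin as for wide; 90 mm wide, same depth and heights (flange top 210 mm).
- lamp_arm (a joint): swing of the lamp arm about its upright post, rad: 0 with the arm pointing straight out over the wide bin along -x of wide, growing anticlockwise seen from above; stops at -1.7 and 1.7. The post, 20 mm thick, is fixed on a round foot close behind the wide bin; its axis lies 220 mm horizontally from the peg's axis, at peg + 220 mm x (cos(joint) along x of wide + sin(joint) along y of wide). Turns against light friction (0.15 N m) and stays where it is left.
- lamp_peg (a point): middle of the upright round black peg, 18 mm thick and 50 mm tall, on top of the lamp head, for moving the lamp; 295 mm above the bench (peg from 270 to 320 mm), 220 mm from the post's axis. The lamp head under it is a disc 90 mm across and 30 mm thick centred below the peg, from 240 to 270 mm above the bench; the arm is a 14 mm bar at 255 mm between disc and post.
- caddy_rim (a point): point on the rim of the rotating screwdriver caddy (turntable 144 mm across; screwdriver tops 172 mm above the bench), at the turntable's height, 70 mm from its axis. Not to be disturbed.
- skate_tool: loose chrome T-shaped skate tool, 125 x 115 x 15 mm, lying flat; origin under its middle. Not to be disturbed.
- dish: loose glass dish of axle washers, 90 mm across, 28 mm high; origin under its middle. Not to be disturbed.
- wheel: loose grey urethane wheel lying flat, 54 mm across, 34 mm high; origin under its middle. Not to be disturbed.
- bolt_tray: loose stainless tray of bolts, 100 x 150 x 25 mm; origin under its middle. Not to be disturbed.
- oil: loose small white oil bottle, 40 mm across, 100 mm high; origin under its middle. Not to be disturbed.

How it is judged:
On the way:
1. the lamp head is swung clear of the wide bin while both bins are shut ((y of lamp_peg in the frame of wide above 0.12 m or y of lamp_peg in the frame of wide below -0.12 m) and value of joint each of wide_bin, narrow_bin below 0.08 rad), for 0.2 s.
At the end, for the whole second after the job is handed in: The gripper's fingers are holding the wide bin still, tipped out between 30 and 40 degrees (fingers pressing on it with over 1 N); the lamp peg is more than 120 mm to one side of the middle of the wide bin; the narrow bin is shut (within 0.08 rad) (value of joint wide_bin between 0.5236 and 0.6981 rad and velocity of joint wide_bin between -0.1 and 0.1 rad/s and contact force between the fingers and wide above 1 N and (y of lamp_peg in the frame of wide above 0.12 m or y of lamp_peg in the frame of wide below -0.12 m) and value of joint narrow_bin below 0.08 rad); the arm keeps its last pose, push and grip.
It fails at once if something else on the bench (skate tool, washer dish, wheel, bolt tray, oil bottle or screwdriver turntable) is moved more than 30 mm (distance of any of skate_tool, dish, wheel, bolt_tray, oil, caddy_rim from where it was at the start of the episode above 0.03 m).
It fails at once if the narrow bin is opened (value of joint narrow_bin above 0.2 rad).
It also fails if it takes over 48 s, if anything falls off the work surface, if the arm or the gripper's body presses on something with over 40 N, if the wrist force passes 120 N, or if a joint passes its speed limit or range.

## Robot

A 7-joint arm with a two-finger parallel gripper is mounted at the origin on the work surface. World frame = base frame: x ahead of the robot, y to its left, z up, the work surface at z = 0. Lengths are in m, angles in rad, forces in N, time in s.
With the tool pointing down it reaches from about 0.4 to 0.9 m from the base axis. Payload 5.6 kg.
Tool frame: the origin (TCP) lies on the mounting face of the last link; the fingertips stand 190 mm ahead of it and the grasp point (between the pads) lies 171 mm ahead of it; z points along the fingers, y is the direction in which the jaws open and shut (so a half turn about z gives the same grasp; the last joint's range is limited). The gripper opens to 92 mm and grips with 3 to 60 N. Pads are 20 mm wide; open, the fingers measure 128 mm over their backs; the gripper's body (75 mm by 189 mm) begins 69 mm behind the grasp point.
Start: joints at [1.157, 0.468, -0.012, 1.603, 0.006, 1.071, -0.056], TCP at [0.235, -0.606, 0.405] pointing down, gripper open.
Joint ranges: [-2.53, 2.53], [-0.31, 2.02], [-1.57, 1.55], [0.28, 2.44], [-1.29, 4.43], [0.15, 1.84], [-2.92, 2.92]. Speed limits (rad/s): [2.57, 2.57, 3.14, 3.14, 3.14, 3.14, 3.14].

## Interface

Orientations are given as a rotation vector (axis times angle).
In Python, from workcell import state, viewer, ticket, spotter gives the robot as it stands.
- The arm moves only by the shell command python3 -m crank 'ROWS' [FORCE]. ROWS is JSON, a list of rows, each a list of 5 numbers: the shift along the tool's x, y, z in mm, then the turn about the tool's z in rad, then the closure, from 0 (fully open) to 1 (shut). In form: [[x, y, z, twist, hand], ...]. A call has 1 to 20 rows; each row is the pose to reach, as a shift and turn from the pose commanded when the call began, along the tool's axes at that moment; what a row does not reach only later rows make up. A row lasts 1/10 s, in which the tool goes at most 50 mm and 8.59 degrees, less where a joint would pass 70% of its speed; a pose out of reach is approached as far as the arm can. A call with a gripper value outside its range is refused whole. The fingers move at their own pace and stop on an object; FORCE is the grip in N (left out, the last holds). Time passes only in rows, so rows that repeat a pose let the fingers close. It gives the time, the measured TCP pose, the force and the opening at its end, in the units of the state.
- state(): the state, without advancing time (a new reading comes with each control period).
- viewer.get_image(name): name is "scene" or "top" or "wrist"; returns (picture, depth): 480x640x3 uint8, blue, green, red; 480x640 float32, m along the optical axis (not along the pixel's ray), 0 where there is no reading.
- viewer.camera_params(name): a dict with "intrinsics" (3x3 intrinsics, pixels), "k1" (the pictures are not rectified: a ray, as slopes to the right and down, at radius r is drawn at 1 + k1 r^2 times it, then the intrinsics apply), "T" (4x4, takes a point from camera to world coordinates); the wrist camera has in their place "hand_eye" (4x4, takes a point from camera to tool coordinates, whose origin is the TCP and whose axes are the flange's). Camera axes: x right, y down, z forward; pixel columns grow to the right and rows downward; lengths in m; the calibration is good to about 2 mm. A picture is of the moment at which its call begins: read the wrist's pose just before it. camera_params takes no time and is no camera call.
- ticket.hand_in(): hands the job in, once; it reports no verdict.
Trained networks look in the newest picture that a camera, given by its name, has taken for a name from the list of things; names that differ only in an ending like _2 or _b are one class to them, and where a whole thing is asked for, a point or a joint stands for the part that bears it (a point fixed in the world has none). Each returns a list of dicts, best first, with "score" (0 to 1); they miss things now and then, are a little off and sometimes report something else, mostly with a low value. They report only what shows in the picture. A call takes as long as a camera call.
- spotter.spot_in(camera, target): "location" ([column, row] in pixels, amid what is visible of it).
- spotter.outline_of(camera, target): "pixels" (480x640 bool, what is visible of it) and "location" ([column, row] in pixels, amid what is visible of it).
The state is a dict: "t": time; "joints": joint angles; "qd": joint speeds; "tau": joint torques, N m; "position": TCP position; "tcp_rot": TCP orientation; "contact_force": force on the tool from outside, world axes, zero at the start; "wrist_torque": the same for the moment, N m; "opening": opening from 0.0 (shut) to 1.0 (fully open).
Only numpy, scipy, OpenCV 4.12 (cv2) and the standard library are available. Lean on these libraries where they do the work, as an engineer would, in place of code of your own. Each camera call takes 0.05 s, during which the arm holds its last target.

## Working session

There is one attempt and no reset: what is moved stays moved. The work goes in short steps, Python scripts to look and compute and a shell command to move; the robot and the scene stay as the last step left them, time stands still between calls to the robot, and variables do not carry over. Pictures are saved under pics/ and viewed, and the job is handed in when it is done.

```bash
mkdir -p pics; cat > h.py <<'E'
import numpy as np,cv2
from workcell import state,viewer,ticket,spotter
from scipy.spatial.transform import Rotation as R
def deproj(name,uv,depth,T=None):
    p=viewer.camera_params(name);K=np.array(p["intrinsics"]);k1=p["k1"]
    uv=np.atleast_2d(np.array(uv,float))
    d=cv2.undistortPoints(uv.reshape(-1,1,2),K,np.array([k1,0,0,0,0.])).reshape(-1,2)
    z=np.array([depth[int(round(v)),int(round(u))] for u,v in uv]) if hasattr(depth,'shape') and depth.ndim==2 else np.broadcast_to(depth,(len(uv),))
    P=np.c_[d*z[:,None],z,np.ones(len(uv))]
    T=np.array(p["T"]) if T is None else T
    return (P@T.T)[:,:3]
def wristT(s):
    M=np.eye(4);M[:3,:3]=R.from_rotvec(s["tcp_rot"]).as_matrix();M[:3,3]=s["position"]
    return M@np.array(viewer.camera_params("wrist")["hand_eye"])
E
python3 - <<'E'
from h import *
print(state())
for n in ["scene","top","wrist"]:
    im,d=viewer.get_image(n);cv2.imwrite(f"pics/{n}0.png",im);np.save(f"pics/{n}0.npy",d)
print(viewer.camera_params("scene"),viewer.camera_params("top"),viewer.camera_params("wrist"))
E
```

```text
{'t': 0.0, 'joints': array([ 1.15699962,  0.46835738, -0.01157626,  1.60357178,  0.00602563,
        1.07137004, -0.05627563]), 'qd': array([ 0.00035309,  0.00025736,  0.00095328,  0.00123911, -0.00084532,
       -0.00020814, -0.0019795 ]), 'tau': array([-7.27921633e-04, -5.20567453e+01, -1.29797062e-02, -2.43744564e+01,
       -5.67293318e-02,  1.72446360e-02,  1.11062045e-04]), 'position': array([ 0.23539084, -0.60563517,  0.40377436]), 'tcp_rot': array([-3.08618784e+00, -5.78739319e-01,  7.18345147e-04]), 'contact_force': array([-0.1522312 , -0.31798625,  0.74479232]), 'wrist_torque': array([ 0.00698364, -0.02587457, -0.01132762]), 'opening': 1.0003312001581823}
{'intrinsics': array([[561.7501318 ,   0.        , 322.66482797],
       [  0.        , 561.7501318 , 233.17741916],
       [  0.        ,   0.        ,   1.        ]]), 'k1': -0.11121199983478648, 'T': array([[ 0.98798419,  0.11620759, -0.10189714,  0.73699985],
       [ 0.15447719, -0.72156644,  0.6748916 , -1.03949985],
       [ 0.00490197, -0.68252302, -0.73084766,  1.34995759],
       [ 0.        ,  0.        ,  0.   
[... 324 characters left out ...]
00542785,  0.02146869],
       [-0.00608393, -0.1217423 , -0.9925431 ,  1.37531643],
       [ 0.        ,  0.        ,  0.        ,  1.        ]])} {'intrinsics': array([[361.7353126 ,   0.        , 316.83638911],
       [  0.        , 361.7353126 , 239.1355318 ],
       [  0.        ,   0.        ,   1.        ]]), 'k1': -0.051769036942772774, 'hand_eye': array([[ 9.83670393e-04, -9.54979643e-01, -2.96669705e-01,
         8.38687875e-02],
       [ 9.99998747e-01,  1.30726981e-03, -8.92396113e-04,
         3.65409307e-04],
       [ 1.24004747e-03, -2.96668456e-01,  9.54979733e-01,
         2.01155271e-02],
       [ 0.00000000e+00,  0.00000000e+00,  0.00000000e+00,
         1.00000000e+00]])}
```

View pics/scene0.png

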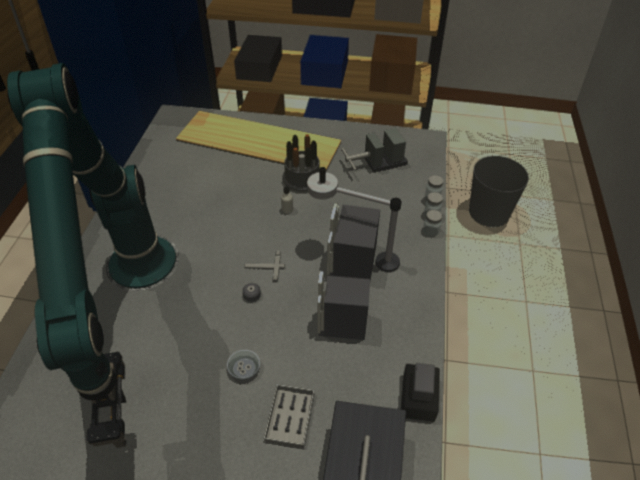

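View pics/top0.png

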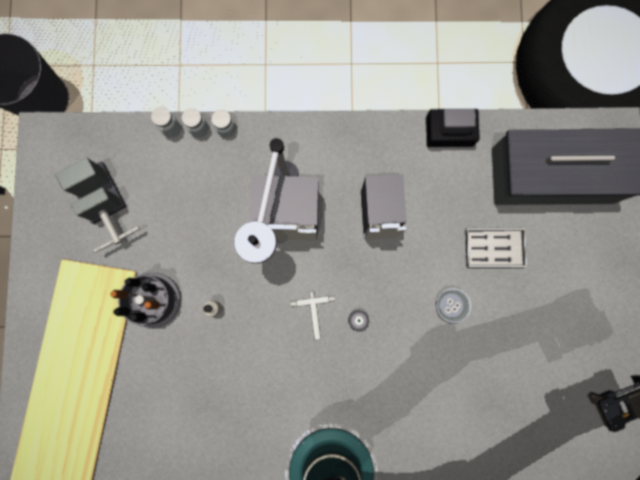

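```bash
python3 - <<'E'
from h import *
for n in ["scene","top"]:
    im,d=viewer.get_image(n)
    for t in ["wide","wide_grip","narrow","narrow_bin","lamp_peg","lamp_arm","caddy_rim","skate_tool","dish","wheel","bolt_tray","oil"]:
        r=spotter.spot_in(n,t)
        print(n,t,[(round(x["score"],2),np.round(x["location"]).tolist(),np.round(deproj(n,x["location"],d)[0],3).tolist()) for x in r[:2]])
E
```

```text
scene wide [(0.56, [352.0, 240.0], [0.658, 0.048, 0.158])]
scene wide_grip [(0.59, [331.0, 235.0], [0.595, 0.06, 0.154])]
scene narrow [(0.92, [342.0, 308.0], [0.66, -0.179, 0.139])]
scene narrow_bin [(0.7, [321.0, 300.0], [0.6, -0.147, 0.12]), (0.43, [332.0, 193.0], [0.585, 0.133, 0.254])]
scene lamp_peg [(0.89, [329.0, 190.0], [0.578, 0.127, 0.27])]
scene lamp_arm [(0.77, [327.0, 191.0], [0.573, 0.125, 0.267]), (0.61, [342.0, 304.0], [0.659, -0.184, 0.162])]
scene caddy_rim [(0.81, [300.0, 162.0], [0.428, 0.452, 0.085])]
scene skate_tool [(0.9, [272.0, 265.0], [0.416, 0.04, 0.008])]
scene dish [(0.65, [243.0, 366.0], [0.411, -0.315, 0.001])]
scene wheel [(0.6, [247.0, 291.0], [0.372, -0.088, 0.035])]
scene bolt_tray [(0.77, [288.0, 415.0], [0.56, -0.434, 0.003]), (0.63, [286.0, 201.0], [0.415, 0.277, 0.059])]
scene oil [(0.64, [286.0, 203.0], [0.415, 0.279, 0.048])]
top wide [(0.92, [286.0, 208.0], [0.643, 0.105, 0.162])]
top wide_grip [(0.63, [295.0, 232.0], [0.586, 0.084, 0.166])]
top narrow [(0.69, [381.0, 210.0], [0.639, -0.122, 0.159])]
top narrow_bin [(0.86, [380.0, 233.0], [0.588, -0.12, 0.123]), (0.33, [288.0, 208.0], [0.644, 0.099, 0.166])]
top lamp_peg [(0.72, [263.0, 236.0], [0.562, 0.146, 0.275])]
top lamp_arm [(0.6, [262.0, 233.0], [0.567, 0.149, 0.274])]
top caddy_rim [(0.82, [146.0, 302.0], [0.424, 0.426, 0.174]), (0.42, [316.0, 308.0], [0.407, 0.036, 0.015])]
top skate_tool [(0.96, [316.0, 307.0], [0.41, 0.035, 0.009])]
top dish [(0.65, [453.0, 303.0], [0.419, -0.321, 0.006])]
top wheel [(0.9, [354.0, 321.0], [0.373, -0.062, 0.034])]
top bolt_tray [(0.66, [495.0, 250.0], [0.557, -0.437, 0.007]), (0.61, [289.0, 209.0], [0.64, 0.097, 0.167])]
top oil [(0.66, [214.0, 309.0], [0.407, 0.289, 0.076])]
```

```bash
python3 - <<'E'
from h import *
for n in ["top","scene"]:
    d=np.load(f"pics/{n}0.npy")
    vv,uu=np.mgrid[0:480,0:640];uv=np.c_[uu.ravel(),vv.ravel()]
    P=deproj(n,uv,d.ravel()).reshape(480,640,3); np.save(f"pics/{n}P.npy",P)
    Q=P[(d>0)]
    def box(z0,z1,x=(.45,.95),y=(-.3,.35)):
        return Q[(Q[:,2]>z0)&(Q[:,2]<z1)&(Q[:,0]>x[0])&(Q[:,0]<x[1])&(Q[:,1]>y[0])&(Q[:,1]<y[1])]
    for nm,y in (("wide",(-.04,.25)),("narrow",(-.25,-.05))):
        r=box(.150,.170,(.58,.85),y)
        if len(r)>20:
            print(n,nm,"roof",len(r),r.mean(0).round(3),cv2.minAreaRect(r[:,:2].astype(np.float32)))
        f=box(.175,.222,(.5,.7),y)
        if len(f)>3: print(n,nm,"flange",len(f),f.mean(0).round(3),f.min(0).round(3),f.max(0).round(3),cv2.minAreaRect(f[:,:2].astype(np.float32)))
    p=box(.285,.33,(.45,.72),(0,.3)); print(n,"peg",len(p),np.median(p,0).round(3),p.min(0).round(3),p.max(0).round(3))
    p=box(.26,.28,(.45,.66),(0,.3)); print(n,"head",len(p),p.mean(0).round(3),p.min(0).round(3),p.max(0).round(3))
    p=box(.24,.5,(.72,.9),(0,.3)); print(n,"post",len(p),np.median(p,0).round(3),p.min(0).round(3),p.max(0).round(3))
    big=cv2.imread(f"pics/{n}0.png")
    c=big[120:280,220:430] if n=="top" else big[140:350,260:430]
    cv2.imwrite(f"pics/{n}_crop.png",cv2.resize(c,None,fx=2.8,fy=2.8,interpolation=cv2.INTER_CUBIC))
E
```

```text
top wide roof 3003 [0.661 0.105 0.163] ((0.675067126750946, 0.11051999032497406), (0.16026930510997772, 0.17906007170677185), 88.3050308227539)
top wide flange 176 [0.589 0.107 0.205] [0.585 0.078 0.175] [0.595 0.144 0.217] ((0.5902941226959229, 0.11124948412179947), (0.06663385778665543, 0.01018085703253746), 89.06856536865234)
top narrow roof 1926 [ 0.66  -0.131  0.163] ((0.6543796062469482, -0.13226653635501862), (0.135808065533638, 0.09069831669330597), 2.783742666244507)
top narrow flange 121 [ 0.59  -0.134  0.204] [ 0.586 -0.155  0.176] [ 0.597 -0.115  0.217] ((0.5916894674301147, -0.1353258341550827), (0.01068782340735197, 0.04021044075489044), 2.1321675777435303)
top peg 79 [0.547 0.163 0.32 ] [0.541 0.156 0.286] [0.557 0.172 0.324]
top head 1421 [0.556 0.162 0.27 ] [0.505 0.12  0.26 ] [0.66  0.209 0.28 ]
top post 271 [0.756 0.122 0.267] [0.72  0.104 0.244] [0.781 0.135 0.274]
scene wide roof 1729 [0.665 0.1   0.159] ((0.6832000613212585, 0.10611824691295624), (0.1718558967113495, 0.18873068690299988), 89.47041320800781)
scene wide flange 107 [0.595 0.099 0.199] [0.588 0.068 0.175] [0.6   0.146 0.212] ((0.5946594476699829, 0.10678759217262268), (0.07788312435150146, 0.011163937859237194), 86.98562622070312)
scene narrow roof 1319 [ 0.665 -0.14   0.159] ((0.6578931212425232, -0.13666099309921265), (0.134042888879776, 0.09717893600463867), 3.3187785148620605)
scene narrow flange 81 [ 0.596 -0.147  0.201] [ 0.59  -0.164  0.176] [ 0.601 -0.123  0.213] ((0.5956652760505676, -0.1431598961353302), (0.009725439362227917, 0.04176805540919304), 3.3222525119781494)
scene peg 78 [0.554 0.156 0.308] [0.544 0.148 0.285] [0.562 0.17  0.321]
scene head 512 [0.556 0.152 0.267] [0.509 0.112 0.26 ] [0.654 0.205 0.279]
scene post 192 [0.762 0.113 0.26 ] [0.721 0.095 0.24 ] [0.784 0.133 0.27 ]
```

View pics/top_crop.png

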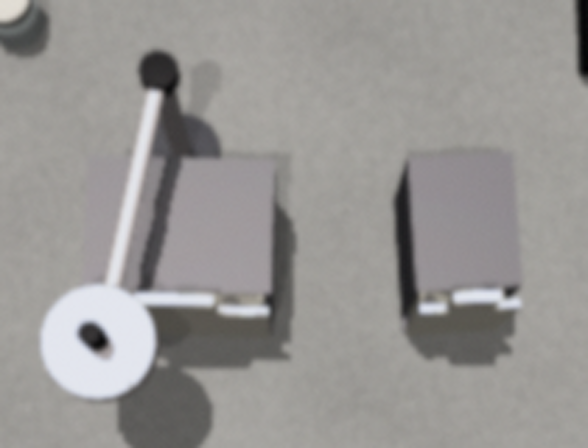

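View pics/scene_crop.png

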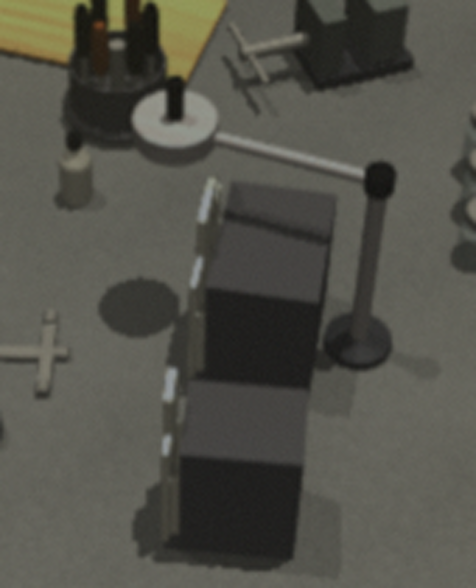

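```bash
cat >> h.py <<'E'
def shift(target,s=None):
    """mm in tool axes from measured tcp"""
    s=s or state(); M=R.from_rotvec(s["tcp_rot"]).as_matrix()
    return (M.T@(np.array(target)-s["position"])*1000).round(1)
E
python3 - <<'E'
from h import *
s=state();print(s["t"]);M=R.from_rotvec(s["tcp_rot"]).as_matrix();print(M.round(3))
for p in ([.30,-.5,.58],[.45,-.1,.60],[.5,.158,.60]): print(shift(p,s))
P=np.load("pics/topP.npy");Q=P.reshape(-1,3);q=Q[(Q[:,2]>.2)&(Q[:,0]<.9)&(Q[:,0]>.3)&(Q[:,1]>.2)];print(q.max(0),len(q))
E
```

```text
1.45
[[ 0.932  0.362 -0.   ]
 [ 0.362 -0.932 -0.   ]
 [-0.     0.    -1.   ]]
[  98.4  -75.3 -175.3]
[ 383.2 -393.8 -195.4]
[ 523.3 -616.1 -195.4]
[0.57497565 0.20928015 0.27667454] 72
```

```bash
python3 -m crank '[[25,-19,-44,0.05,0],[50,-38,-88,0.1,0],[75,-57,-132,0.15,0],[100,-75,-175,0.2,0],[128,-107,-180,0.24,0],[156,-139,-185,0.28,0],[185,-171,-190,0.32,0],[213,-203,-195,0.37,0],[241,-235,-195,0.37,0],[270,-267,-195,0.37,0],[300,-300,-195,0.37,0],[330,-333,-195,0.37,0],[357,-365,-195,0.37,0],[383,-394,-195,0.37,0],[408,-434,-195,0.37,0],[434,-474,-195,0.37,0],[460,-515,-195,0.37,0],[485,-555,-195,0.37,0],[505,-587,-195,0.37,0],[523,-616,-195,0.37,0]]'; python3 -m crank '[[0,0,0,0,0],[0,0,0,0,0]]'
python3 - <<'E'
from h import *
s=state();print(s["t"],s["joints"].round(3),s["position"],R.from_rotvec(s["tcp_rot"]).as_matrix().round(3))
im,d=viewer.get_image("wrist");cv2.imwrite("pics/w1.png",im);np.save("pics/w1.npy",d)
print([(x["score"],x["location"]) for x in spotter.spot_in("wrist","lamp_peg")])
T=wristT(s)
vv,uu=np.mgrid[0:480,0:640];P=deproj("wrist",np.c_[uu.ravel(),vv.ravel()],d.ravel(),T)
P=P[d.ravel()>0]
p=P[(P[:,2]>.285)&(P[:,2]<.335)&(P[:,0]>.45)&(P[:,0]<.7)&(P[:,1]>.05)&(P[:,1]<.3)]
print(len(p),np.median(p,0),p.min(0),p.max(0)); t=p[p[:,2]>.312];print(len(t),t.mean(0),t.min(0),t.max(0))
h=P[(P[:,2]>.262)&(P[:,2]<.28)&(P[:,0]<.62)];print("head",h.mean(0),h.min(0),h.max(0))
E
```

```text
t: 3.45
position: [0.4996, 0.1599, 0.5999]
tcp_rot: [-3.141, -0.003, -0.001]
contact_force: [0.4, -0.4, -0.4]
opening: 0.998
t: 3.65
position: [0.4997, 0.1581, 0.5994]
tcp_rot: [3.141, 0.003, -0.001]
contact_force: [0.3, -1.0, 0.2]
opening: 1.001
3.65 [ 0.186  0.169 -0.636  1.605  0.102  1.402 -2.029] [0.49974161 0.1580875  0.59944576] [[ 1.     0.002 -0.001]
 [ 0.002 -1.    -0.   ]
 [-0.001  0.    -1.   ]]
[(0.98, [318.8, 153.9])]
552 [0.55285287 0.16412388 0.3196287 ] [0.54258268 0.15556799 0.28517574] [0.56020337 0.17283342 0.32231251]
496 [0.55191577 0.16399116 0.31956158] [0.54258268 0.15556799 0.3122294 ] [0.560153   0.17283342 0.32231251]
head [0.55403786 0.1637331  0.26974259] [0.50670642 0.11991882 0.26200633] [0.61997218 0.20831042 0.27882807]
```

View pics/w1.png

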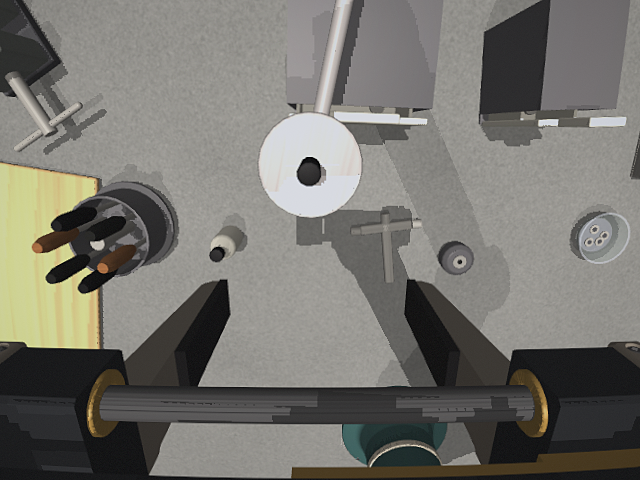

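```bash
python3 -m crank '[[26,-3,0,0,0],[52,-6,0,0,0],[52,-6,40,0,0],[52,-6,80,0,0],[52,-6,110,0,0],[52,-6,129,0,0],[52,-6,129,0,0],[52,-6,129,0,1],[52,-6,129,0,1],[52,-6,129,0,1],[52,-6,129,0,1],[52,-6,129,0,1],[52,-6,129,0,1],[52,-6,129,0,1],[52,-6,129,0,1],[52,-6,129,0,1]]' 10
python3 - <<'E'
from h import *
s=state();print(s["t"],s["joints"].round(3),s["position"],s["opening"])
im,d=viewer.get_image("scene");cv2.imwrite("pics/s2.png",cv2.resize(im[100:330,180:460],None,fx=2,fy=2))
# arc
p=np.array([.552,.164]);a0=-.2;c=p+.22*np.array([np.cos(a0),np.sin(a0)])
M=R.from_rotvec(s["tcp_rot"]).as_matrix()
for a in np.linspace(-.2,-1.0,9)[1:]:
    q=c-.22*np.array([np.cos(a),np.sin(a)])-p; print(round(a,2),(M.T@np.r_[q,0]*1000).round(0), q+p)
E
```

```text
t: 5.35
position: [0.5518, 0.1638, 0.4706]
tcp_rot: [3.142, 0.001, -0.0]
contact_force: [0.2, -0.2, 0.2]
opening: 0.238
5.35 [ 0.135  0.353 -0.611  1.685  0.217  1.173 -2.102] [0.55179911 0.16382732 0.47060853] 0.23760624229103366
-0.3 [  5. -21.  -0.] [0.55744062 0.18530719]
-0.4 [ 13. -42.  -0.] [0.56498123 0.20596478]
-0.5 [ 23. -62.  -0.] [0.57454648 0.22576637]
-0.6 [ 34. -80.  -0.] [0.58604081 0.24451409]
-0.7 [ 47. -98.  -0.] [0.59934937 0.26202064]
-0.8 [  62. -114.   -0.] [0.61433917 0.27811109]
-0.9 [  79. -129.   -0.] [0.63086045 0.29262467]
-1.0 [  97. -141.   -0.] [0.64874814 0.30541636]
```

View pics/s2.png

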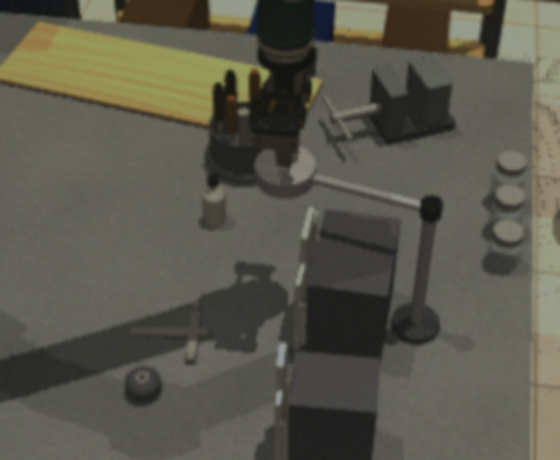

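Gripper sits over the peg, fingers almost closed on it; both bins shut. Swinging the arc now.

```bash
python3 -m crank '[[0,0,0,0,1],[0,0,0,0,1],[2,-10,0,0,1],[5,-21,0,0,1],[9,-31,0,0,1],[13,-42,0,0,1],[18,-52,0,0,1],[23,-62,0,0,1],[28,-71,0,0,1],[34,-80,0,0,1],[40,-89,0,0,1],[47,-98,0,0,1],[54,-106,0,0,1],[62,-114,0,0,1],[70,-121,0,0,1],[79,-129,0,0,1],[88,-135,0,0,1],[97,-141,0,0,1],[97,-141,0,0,1],[97,-141,0,0,1]]'
python3 - <<'E'
from h import *
s=state();print(s["t"],s["joints"].round(3),s["position"],s["opening"])
im,d=viewer.get_image("scene");cv2.imwrite("pics/s3.png",cv2.resize(im[100:330,180:460],None,fx=2,fy=2))
print([(x["score"],x["location"]) for x in spotter.spot_in("scene","lamp_peg")])
E
```

```text
t: 7.4
position: [0.649, 0.305, 0.4706]
tcp_rot: [-3.141, -0.001, -0.001]
contact_force: [0.2, 0.0, -0.2]
opening: 0.19
7.4 [-0.135  0.61  -0.573  1.313  0.327  1.311 -2.278] [0.64903093 0.30504438 0.47056593] 0.1898415455753784
[]
```

View pics/s3.png

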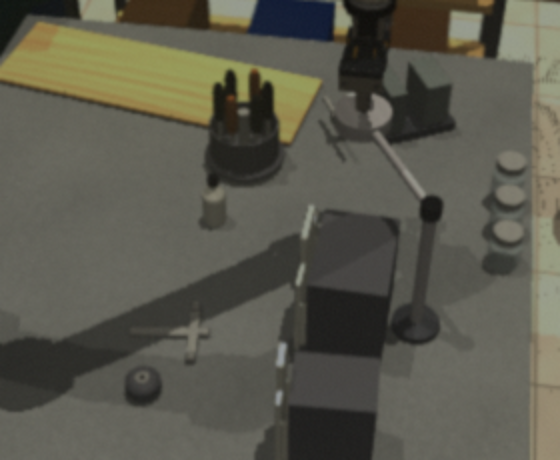

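The lamp head now stands well off the bins, with the arm angled aside. Releasing and going to look at the flange.

```bash
python3 -m crank '[[0,0,0,0,0],[0,0,0,0,0],[0,0,0,0,0],[0,0,0,0,0],[0,0,0,0,0],[0,0,0,0,0],[0,0,-30,0,0],[0,0,-70,0,0],[0,0,-100,0,0],[-20,27,-110,0,0],[-45,60,-110,0,0],[-70,93,-110,0,0],[-95,126,-110,0,0],[-120,159,-110,0,0],[-149,197,-110,0,0],[-149,197,-110,0,0],[-149,197,-110,0,0]]'
python3 - <<'E'
from h import *
s=state();print(s["t"],s["joints"].round(3),s["position"],R.from_rotvec(s["tcp_rot"]).as_matrix().round(4),s["opening"])
im,d=viewer.get_image("wrist");cv2.imwrite("pics/w4.png",im);np.save("pics/w4.npy",d)
T=wristT(s)
vv,uu=np.mgrid[0:480,0:640];P=deproj("wrist",np.c_[uu.ravel(),vv.ravel()],d.ravel(),T)
np.save("pics/w4P.npy",P)
r=spotter.outline_of("wrist","wide_grip")
for x in r: 
    m=x["pixels"].ravel();p=P[m&(d.ravel()>0)];print(x["score"],x["location"],m.sum(),np.percentile(p,[2,50,98],axis=0))
P=P[d.ravel()>0]
def b(z0,z1,x0,x1,y0,y1): return P[(P[:,2]>z0)&(P[:,2]<z1)&(P[:,0]>x0)&(P[:,0]<x1)&(P[:,1]>y0)&(P[:,1]<y1)]
f=b(.200,.22,.5,.7,0,.22);print("flange",len(f),f.mean(0),f.min(0),f.max(0),cv2.minAreaRect(f[:,:2].astype(np.float32)))
f=b(.155,.168,.595,.85,0,.25);print("roof",len(f),f.min(0),f.max(0),cv2.minAreaRect(f[:,:2].astype(np.float32)))
im,d=viewer.get_image("top");cv2.imwrite("pics/t4.png",im)
print([(x["score"],x["location"],deproj("top",x["location"],d)) for x in spotter.spot_in("top","lamp_peg")])
E
```

```text
t: 9.2
position: [0.4995, 0.1073, 0.5814]
tcp_rot: [3.141, -0.002, 0.003]
contact_force: [0.6, 0.7, 0.9]
opening: 0.998
9.2 [ 0.272  0.144 -0.612  1.666  0.086  1.357 -1.925] [0.49947988 0.10726946 0.58144852] [[ 1.0e+00 -1.3e-03  1.9e-03]
 [-1.3e-03 -1.0e+00 -5.0e-04]
 [ 1.9e-03  5.0e-04 -1.0e+00]] 0.9979901268942681
0.67 [314.9, 115.2] 2259 [[0.58769095 0.04249613 0.01858629]
 [0.59589124 0.11133649 0.1575595 ]
 [0.61348417 0.18238416 0.21078294]]
flange 819 [0.5931627  0.11130044 0.20946015] [0.58795832 0.07767748 0.20070525] [0.59874297 0.14689601 0.21200494] ((0.5933854579925537, 0.11222222447395325), (0.06934289634227753, 0.010223127901554108), 88.14472961425781)
roof 16807 [0.59501861 0.02889031 0.1552688 ] [0.70627686 0.19172232 0.16493122] ((0.6506482362747192, 0.11029641330242157), (0.11115630716085434, 0.1628899872303009), 0.040882330387830734)
[(0.82, [200.2, 191.2], array([[0.65949822, 0.28268173, 0.2752174 ]]))]
```

View pics/w4.png

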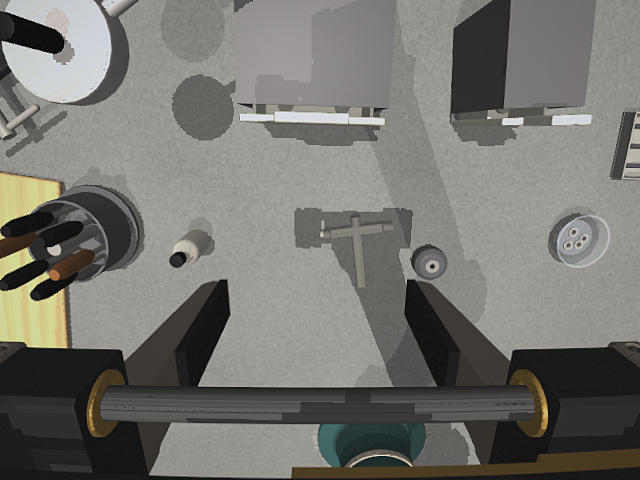

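View pics/t4.png

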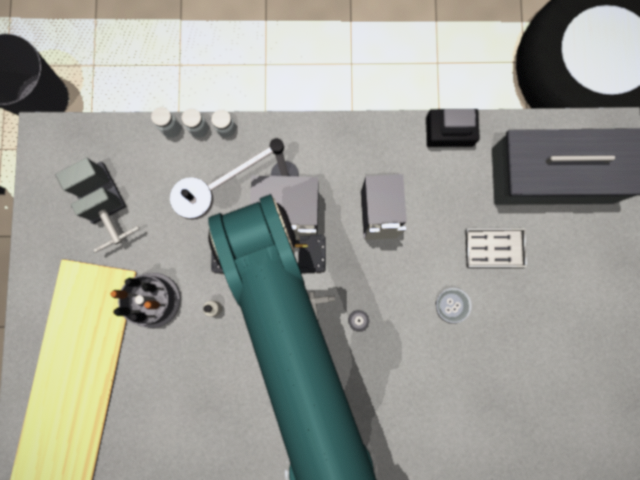

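```bash
python3 -m crank '[[47,-2,20,0.02,0],[94,-4.5,40,0.03,0],[94,-4.5,80,0.03,0],[94,-4.5,120,0.03,0],[94,-4.5,155,0.03,0],[94,-4.5,180,0.03,0],[94,-4.5,180,0.03,0]]'
python3 - <<'E'
from h import *
s=state();print(s["t"],s["position"],R.from_rotvec(s["tcp_rot"]).as_matrix().round(4),shift([.5935,.112,.363],s))
im,d=viewer.get_image("wrist");cv2.imwrite("pics/w5.png",im)
P=deproj("wrist",np.stack(np.meshgrid(np.arange(640),np.arange(480)),-1).reshape(-1,2),d.ravel(),wristT(s))[d.ravel()>0]
f=P[(P[:,2]>.203)&(P[:,2]<.216)&(P[:,0]>.56)&(P[:,0]<.62)&(P[:,1]>.06)&(P[:,1]<.16)]
print(len(f),f.mean(0),f.min(0),f.max(0),cv2.minAreaRect(f[:,:2].astype(np.float32)))
E
```

```text
t: 10.1
position: [0.5932, 0.113, 0.3961]
tcp_rot: [3.141, -0.043, -0.013]
contact_force: [0.3, -0.3, 0.5]
opening: 0.999
10.1 [0.59322492 0.1130425  0.39611243] [[ 9.996e-01 -2.740e-02 -8.300e-03]
 [-2.740e-02 -9.996e-01 -3.000e-04]
 [-8.300e-03  5.000e-04 -1.000e+00]] [ 0.6  1.  33.1]
3422 [0.59462533 0.11078859 0.20927948] [0.57976234 0.06000514 0.20302955] [0.60387165 0.15998964 0.21599564] ((0.5917686223983765, 0.11024340242147446), (0.10003645718097687, 0.021806055679917336), 88.56004333496094)
```

View pics/w5.png

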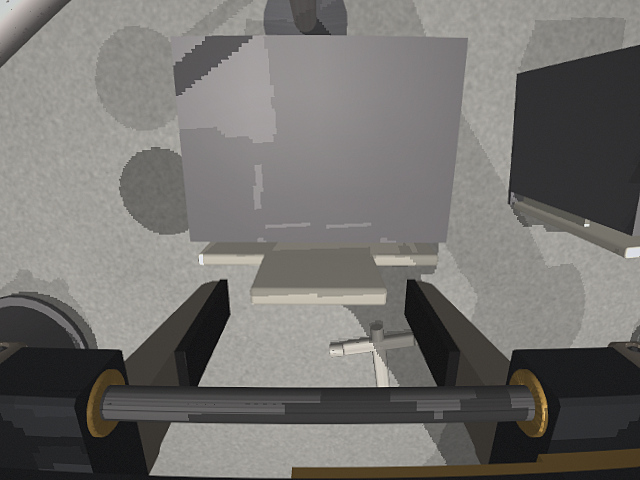

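Flange (cols 250–386, row ~295) is centred between the fingers (229 and 406). Descend and close.

```bash
python3 -m crank '[[0,1,12,0,0],[0.5,1,24,0,0],[0.5,1,33,0,0],[0.5,1,33,0,0],[0.5,1,33,0,1],[0.5,1,33,0,1],[0.5,1,33,0,1],[0.5,1,33,0,1],[0.5,1,33,0,1],[0.5,1,33,0,1],[0.5,1,33,0,1],[0.5,1,33,0,1]]' 25
python3 - <<'E'
from h import *
s=state();print(s["t"],s["position"],s["opening"]*92,s["joints"].round(3),s["contact_force"],s["qd"].round(3))
im,d=viewer.get_image("wrist");cv2.imwrite("pics/w6.png",im)
r=s["position"][2]-.171-.012
for a in np.radians([5,10,15,20,25,30,35]): print(round(-r*np.sin(a)*1000,1),round(r*(1-np.cos(a))*1000,1))
E
```

```text
t: 11.35
position: [0.5944, 0.1119, 0.3682]
tcp_rot: [-3.14, 0.045, -0.002]
contact_force: [1.4, 4.1, 3.8]
opening: 0.759
11.35 [0.59442019 0.11194801 0.36820963] 69.79225965267025 [ 0.167  0.498 -0.544  1.724  0.298  1.001 -2.085] [1.41830212 4.06226414 3.79531764] [-0.    -0.001  0.    -0.001  0.001 -0.002 -0.001]
-16.1 0.7
-32.2 2.8
-47.9 6.3
-63.3 11.2
-78.3 17.4
-92.6 24.8
-106.2 33.5
```

View pics/w6.png

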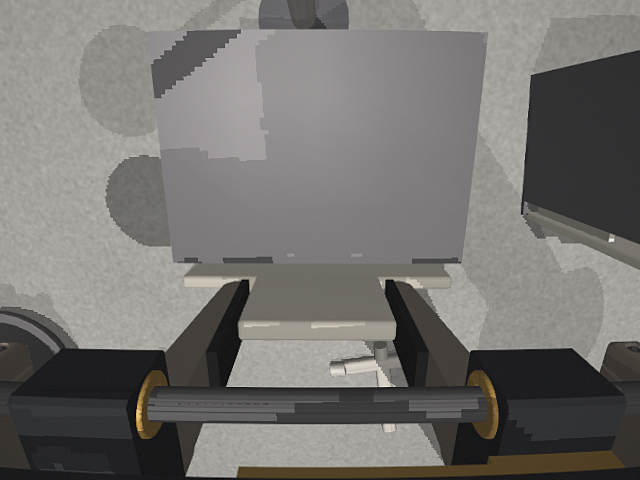

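Opening 70 mm matches the flange width. The forces are small and the grip is square. Pulling along the arc (radius about 185 mm) to 20° first.

```bash
python3 -m crank '[[-4,0,0,0,1],[-8,0,0,0,1],[-12,0,0.5,0,1],[-16,0,0.7,0,1],[-20,0,1,0,1],[-24,0,1.6,0,1],[-28,0,2.1,0,1],[-32,0,2.8,0,1],[-36,0,3.5,0,1],[-40,0,4.4,0,1],[-44,0,5.3,0,1],[-48,0,6.3,0,1],[-52,0,7.5,0,1],[-56,0,8.7,0,1],[-60,0,10,0,1],[-63.3,0,11.2,0,1],[-63.3,0,11.2,0,1],[-63.3,0,11.2,0,1]]' 25
python3 - <<'E'
from h import *
s=state();print(s["t"],s["position"],s["opening"]*92,s["contact_force"],s["wrist_torque"],R.from_rotvec(s["tcp_rot"]).as_matrix().round(3))
im,d=viewer.get_image("wrist");cv2.imwrite("pics/w7.png",im)
im,d=viewer.get_image("scene");cv2.imwrite("pics/s7.png",cv2.resize(im[100:330,180:460],None,fx=2,fy=2))
E
```

```text
t: 13.2
position: [0.532, 0.1138, 0.3579]
tcp_rot: [-3.14, 0.045, -0.008]
contact_force: [2.0, 4.4, 5.6]
opening: 0.76
13.2 [0.53200074 0.11381567 0.35786229] 69.9513990213696 [1.96704712 4.44801678 5.55831308] [ 0.91537937 -0.72376825 -0.05374019] [[ 1.    -0.029  0.005]
 [-0.029 -1.     0.001]
 [ 0.005 -0.002 -1.   ]]
```

View pics/w7.png

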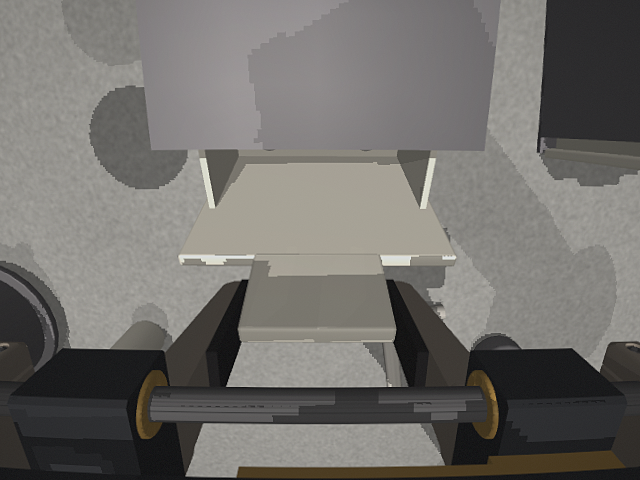

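View pics/s7.png

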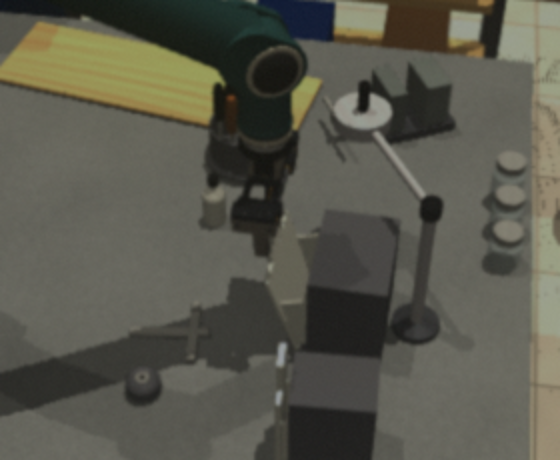

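The bin is following and the flange is still gripped. Continue to 35°.

```bash
python3 -m crank '[[-4,0,1.4,0,1],[-8,0,3,0,1],[-12,0,4.7,0,1],[-16,0,6.5,0,1],[-20,0,8.5,0,1],[-24,0,10.5,0,1],[-28,0,12.7,0,1],[-32,0,15,0,1],[-36,0,17.6,0,1],[-40,0,20.3,0,1],[-43,0,22.3,0,1],[-43,0,22.3,0,1],[-43,0,22.3,0,1],[-43,0,22.3,0,1]]' 25
python3 - <<'E'
from h import *
s=state();print(s["t"],s["position"],s["opening"]*92,s["contact_force"],s["qd"].round(3))
x=.594-s["position"][0]; z=s["position"][2]-.171-.012
print("angle",np.degrees(np.arctan2(x,z)),np.hypot(x,z))
im,d=viewer.get_image("wrist");cv2.imwrite("pics/w8.png",im)
P=deproj("wrist",np.stack(np.meshgrid(np.arange(640),np.arange(480)),-1).reshape(-1,2),d.ravel(),wristT(s)).reshape(480,640,3);np.save("pics/w8P.npy",P)
for v in range(120,350,15): print(v,P[v,318].round(3),P[v,300].round(3))
im,d=viewer.get_image("scene");cv2.imwrite("pics/s8.png",cv2.resize(im[100:330,180:460],None,fx=2,fy=2))
E
```

```text
t: 14.7
position: [0.4886, 0.1152, 0.3355]
tcp_rot: [-3.14, 0.045, -0.005]
contact_force: [-0.9, 3.4, 9.4]
opening: 0.759
14.7 [0.48861962 0.1152373  0.33552895] 69.82691871029714 [-0.89138767  3.44834067  9.41294278] [-0.    -0.002  0.003 -0.002 -0.001 -0.002  0.   ]
angle 34.64012030135473 0.18539176054011927
120 [0.579 0.112 0.04 ] [0.579 0.125 0.041]
135 [0.568 0.112 0.056] [0.569 0.125 0.056]
150 [0.559 0.113 0.07 ] [0.559 0.124 0.07 ]
165 [0.55  0.113 0.082] [0.551 0.124 0.082]
180 [0.542 0.113 0.094] [0.543 0.124 0.094]
195 [0.535 0.113 0.106] [0.535 0.124 0.105]
210 [0.528 0.113 0.115] [0.529 0.124 0.116]
225 [0.522 0.114 0.124] [0.522 0.123 0.125]
240 [0.516 0.114 0.134] [0.517 0.123 0.134]
255 [0.511 0.114 0.143] [0.511 0.123 0.142]
270 [0.506 0.114 0.15 ] [0.506 0.123 0.15 ]
285 [0.501 0.114 0.157] [0.501 0.123 0.158]
300 [0.496 0.114 0.164] [0.497 0.123 0.164]
315 [0.492 0.114 0.17 ] [0.493 0.122 0.171]
330 [0.489 0.114 0.177] [0.489 0.122 0.177]
345 [ 0.364  0.118 -0.   ] [0.365 0.136 0.001]
```

View pics/w8.png

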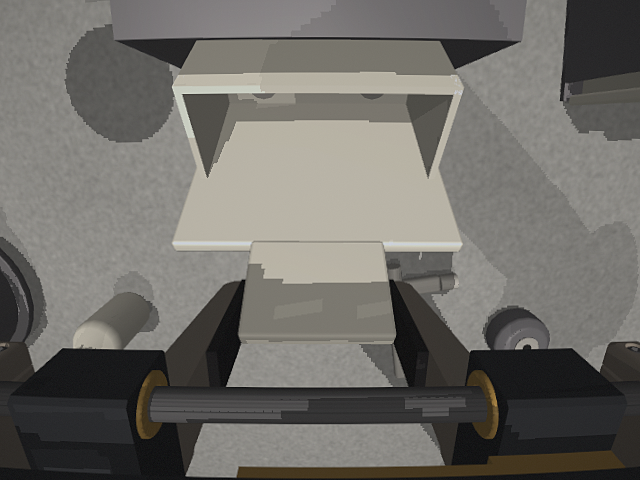

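View pics/s8.png

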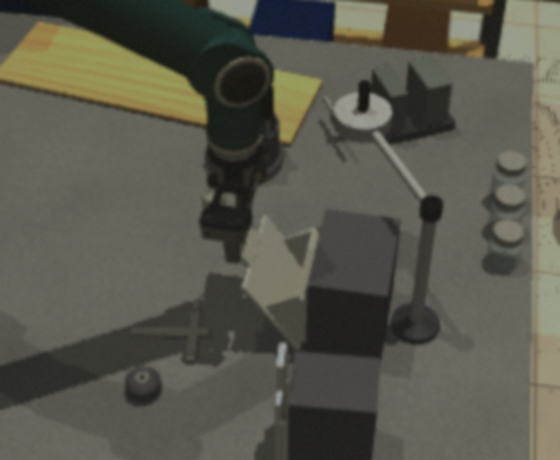

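Panel slope measures 33–34° against 34.6° from the kinematics, so I'll nudge 1°, settle, check and hand in.

```bash
python3 -m crank '[[-1.5,0,1,0,1],[-2.5,0,1.8,0,1],[-2.5,0,1.8,0,1],[-2.5,0,1.8,0,1],[-2.5,0,1.8,0,1],[-2.5,0,1.8,0,1]]' 25
python3 - <<'E'
from h import *
s=state();x=.5944-s["position"][0]; z=s["position"][2]-.183
print(s["t"],"angle",np.degrees(np.arctan2(x,z)),np.hypot(x,z),s["opening"]*92,s["contact_force"])
im,d=viewer.get_image("wrist")
P=deproj("wrist",[[310,v] for v in range(130,330,10)],d,wristT(s));k=np.polyfit(P[:,2],P[:,0],1);print("slope",np.degrees(np.arctan(-k[0])))
im,d=viewer.get_image("top")
P=deproj("top",np.stack(np.meshgrid(np.arange(640),np.arange(480)),-1).reshape(-1,2),d.ravel())[d.ravel()>0]
b=lambda z0,z1,x0,x1,y0,y1:P[(P[:,2]>z0)&(P[:,2]<z1)&(P[:,0]>x0)&(P[:,0]<x1)&(P[:,1]>y0)&(P[:,1]<y1)]
h=b(.285,.335,.6,.72,.22,.4);print("peg",len(h),h.mean(0))
f=b(.195,.222,.5,.7,-.25,-.05);print("narrow flange",f.mean(0))
for t in ["skate_tool","dish","wheel","oil","bolt_tray","caddy_rim"]:
    r=spotter.spot_in("top",t)
    if r: print(t,round(r[0]["score"],2),np.round(r[0]["location"]),deproj("top",r[0]["location"],d)[0].round(3))
E
```

```text
t: 15.4
position: [0.4862, 0.1153, 0.3338]
tcp_rot: [-3.14, 0.045, -0.005]
contact_force: [-1.5, 4.6, 10.2]
opening: 0.757
15.4 angle 35.6644326629445 0.18562676560773034 69.59825693290827 [-1.5183512   4.62241323 10.24502169]
slope 34.27062572761022
peg 94 [0.64463134 0.30249304 0.31320964]
narrow flange [ 0.59066317 -0.13456052  0.20969009]
skate_tool 0.41 [325. 302.] [0.421 0.012 0.008]
dish 0.63 [451. 302.] [ 0.421 -0.316  0.011]
wheel 0.9 [356. 322.] [ 0.372 -0.065  0.034]
oil 0.66 [454. 303.] [ 0.419 -0.323  0.012]
bolt_tray 0.83 [496. 248.] [ 0.562 -0.44   0.005]
caddy_rim 0.58 [146. 299.] [0.432 0.453 0.094]
```

```bash
python3 -c "
from workcell import ticket;print(ticket.hand_in())"
```

```text
the job is handed in; nothing more can be done
None
```

The job is handed in with the wide bin held open at about 35° by the gripper and the lamp swung aside; it took about 15.4 s of the 48 s.

- **Lamp:** I took it by its peg and swung it to about -1.0 rad while both bins were shut. The peg ended about 190 mm to the side of the wide bin's middle.
- **Wide bin:** I gripped the flange across its width at 25 N and tipped it out along its arc. The arm's position gives 35.7° and the wrist depth picture gives 34.3°. The jaws read 69.6 mm on the 70 mm flange, and the arm was at rest.
- **Narrow bin:** its flange is still where it was at the start, so it is shut.
- **Other things on the bench:** the wheel, dish and bolt tray were found within about 5 mm of where they started.

Three of the last checks were less clear:
- **Skate tool:** the network put it about 25 mm off with a low score (0.41). The gripper hides part of it in that view, and in the pictures it lies undisturbed.
- **Oil bottle:** the network mistook the dish for it, so I have no final measurement. It looked unmoved in the last scene and wrist pictures.
- **Caddy rim:** it was found about 4 pixels from its first position, but at a different height on the caddy, so the position does not compare exactly.

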